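# Weigh a batch of ink sticks

### The job

Weigh the batch of dried ink sticks: seat the weighing pan fully home on the scale's four pegs and press the green zero key while the pan is still empty. Then put every ink stick from the drying board into the pan, lowering them in rather than dropping them because they are brittle, and with all of them lying in it press the orange print key. Leave the other things on the bench where they are.

Things in the scene. Friction and masses are not known exactly. Their poses are not given: they have to be found in the camera images.
- pan: Loose aluminium weighing pan, open tray 160 (x) by 190 (y) mm, about 0.2 kg, starting between scale and board with its y roughly along world x. Origin: centre of the underside of its dark under-frame, z up. Floor's upper face 16 mm, rim 50 mm above the origin; walls 3 mm. The under-frame has four 18 mm square sockets, 13 mm deep, at (x, y) = (+-50, +-60) mm. Half a turn makes no difference.
- pan_ear_a (a point): Top middle of the black grip ear on the pan's +y end (pan y = +92 mm), 78 mm above the pan's origin. The ear is an upright flat, 56 mm along pan x and 10 mm thick along pan y, standing 28 mm clear above the rim: the pan can be lifted by one ear, pinched from above across its thickness.
- pan_ear_b (a point): The same on the ear at the pan's -y end (pan y = -92 mm).
- scale: White bench scale fixed to the bench, 275 by 212 mm, housing top 48 mm high. Origin on the bench under the middle of its weighing platform, x from the key panel (at its -x side) to its back, y towards the green key, z up. It may stand on the left or the right.
- scale_seat (a point): Middle of the upper face of the scale's dark platform, 62 mm above the bench, axes as the scale. Four brass pegs stand on it, 14 mm in diameter, 12 mm high, tapering to 7 mm at the top, at (x, y) = (+-50, +-60) mm. With the pan fully home its origin is at this point, the under-frame flat on the platform, its y axis along the scale's y, either way round.
- zero_key_top (a point): Centre of the top of the round green zero key, 26 mm in diameter, about 64 mm above the bench, pressed straight down.
- print_key_top (a point): Centre of the top of the round orange print key, 26 mm in diameter, same height, on the other side of the display, pressed straight down.
- zero_key (a joint): Travel of the green zero key in m: 0 up, 0.006 fully down (a spring, about 5 N); it counts as pressed beyond 0.004.
- print_key (a joint): Travel of the orange print key in m: 0 up, 0.006 fully down (a spring, about 5 N); it counts as pressed beyond 0.004.
- ink_flat: Black flat ink stick with two gold lines, a bar 70 by 24 mm, 12 mm high. Loose; origin at the middle of its underside as it first lies, x along its length, z up. 
- ink_octagon: Vermilion eight-sided ink stick, 66 mm long, 20 mm across flats. Loose; origin at the middle of its underside as it first lies, x along its length, z up. Its axis lies 10 mm above the origin; it can roll onto another flat.
- ink_round: Round blue ink cake with a gold ring, 52 mm in diameter, 14 mm high. Loose; origin at the middle of its underside as it first lies, x along its length, z up. 
- ink_oval: Green ink stick with half-round ends, 68 by 24 mm, 13 mm high. Loose; origin at the middle of its underside as it first lies, x along its length, z up. 
- ink_square: Ochre square ink stick with a black band, 68 mm long, 15 by 15 mm. Loose; origin at the middle of its underside as it first lies, x along its length, z up. 
- ink_arched: Off-white tablet-shaped ink stick with one half-round end (+x) and a red dot, 64 by 28 mm (x from -33 to +31 mm), 11 mm high. Loose; origin at the middle of its underside as it first lies, x along its length, z up. 
- board: Fixed pale wooden drying board, 225 (x) by 270 (y) mm, 10 mm thick, origin at the centre of its underside. Four to six of the six ink sticks lie flat on it in two rows, their lengths roughly along its y axis, about 90 mm apart along y and 105 mm along x; the others, if any, are absent. It lies on the other side from the scale.
- weight_big: Brass weight, 40 mm in diameter, 50 mm high. Loose bystander on the bench, not part of the job; origin at the centre of its underside.
- weight_small: Brass weight, 32 mm in diameter, 40 mm high. Loose bystander on the bench, not part of the job; origin at the centre of its underside.
- mould: Dark wooden mould block, 62 by 150 by 30 mm. Loose bystander on the bench, not part of the job; origin at the centre of its underside.
- mould_bar: Dark wooden mould bar, 30 by 190 by 24 mm. Loose bystander on the bench, not part of the job; origin at the centre of its underside.
- brush: Flat brush, 190 mm long along its x, 20 mm high. Loose bystander on the bench, not part of the job; origin at the centre of its underside.
- inkstone: Dark inkstone, 125 by 80 by 20 mm. Loose bystander on the bench, not part of the job; origin at the centre of its underside.
- glue_cup: White cup, 60 mm in diameter, 55 mm high. Loose bystander on the bench, not part of the job; origin at the centre of its underside.
Things that resemble listed ones, but are neither listed nor needed, are in the scene too. Leave any pink or purple look-alike of the pan alone. What is shaped like the ink_octagon but blue is not meant.

How it is judged:
On the way, in this order (a step that is already met when the one before it is completed fails the run):
1. the pan is seated flat on the scale's pegs (horizontal distance between pan and scale_seat below 0.004 m and z of pan in the frame of scale_seat below 0.003 m and angle between the y axis of pan and the y axis of scale_seat, either way round below 0.06 rad and angle between pan's own z axis and vertical below 0.03 rad), for 0.3 s.
2. the green zero key is pressed with the pan seated and empty (all of step 1 and value of joint zero_key above 0.004 m and (horizontal distance between ink_flat and pan above 0.1 m or z of ink_flat in the frame of pan above 0.07 m) and (horizontal distance between ink_octagon and pan above 0.1 m or z of ink_octagon in the frame of pan above 0.07 m) and (horizontal distance between ink_round and pan above 0.1 m or z of ink_round in the frame of pan above 0.07 m) and (horizontal distance between ink_oval and pan above 0.1 m or z of ink_oval in the frame of pan above 0.07 m) and (horizontal distance between ink_square and pan above 0.1 m or z of ink_square in the frame of pan above 0.07 m) and (horizontal distance between ink_arched and pan above 0.1 m or z of ink_arched in the frame of pan above 0.07 m)), for 0.05 s.
3. every ink stick lies in the seated pan, let go (all of step 1 and x of ink_flat in the frame of pan between -0.078 and 0.078 m and y of ink_flat in the frame of pan between -0.093 and 0.093 m and z of ink_flat in the frame of pan between 0.01 and 0.05 m and contact force between the fingers and ink_flat below 0.1 N and linear speed of each of ink_flat, ink_octagon, ink_round, ink_oval, ink_square, ink_arched below 0.03 m/s and x of ink_octagon in the frame of pan between -0.078 and 0.078 m and y of ink_octagon in the frame of pan between -0.093 and 0.093 m and z of ink_octagon in the frame of pan between 0.01 and 0.05 m and contact force between the fingers and ink_octagon below 0.1 N and x of ink_round in the frame of pan between -0.078 and 0.078 m and y of ink_round in the frame of pan between -0.093 and 0.093 m and z of ink_round in the frame of pan between 0.01 and 0.05 m and contact force between the fingers and ink_round below 0.1 N and x of ink_oval in the frame of pan between -0.078 and 0.078 m and y of ink_oval in the frame of pan between -0.093 and 0.093 m and z of ink_oval in the frame of pan between 0.01 and 0.05 m and contact force between the fingers and ink_oval below 0.1 N and x of ink_square in the frame of pan between -0.078 and 0.078 m and y of ink_square in the frame of pan between -0.093 and 0.093 m and z of ink_square in the frame of pan between 0.01 and 0.05 m and contact force between the fingers and ink_square below 0.1 N and x of ink_arched in the frame of pan between -0.078 and 0.078 m and y of ink_arched in the frame of pan between -0.093 and 0.093 m and z of ink_arched in the frame of pan between 0.01 and 0.05 m and contact force between the fingers and ink_arched below 0.1 N), for 0.2 s.
4. the orange print key is pressed with every ink stick in the seated pan (all of step 1 and value of joint print_key above 0.004 m and x of ink_flat in the frame of pan between -0.078 and 0.078 m and y of ink_flat in the frame of pan between -0.093 and 0.093 m and z of ink_flat in the frame of pan between 0.01 and 0.05 m and x of ink_octagon in the frame of pan between -0.078 and 0.078 m and y of ink_octagon in the frame of pan between -0.093 and 0.093 m and z of ink_octagon in the frame of pan between 0.01 and 0.05 m and x of ink_round in the frame of pan between -0.078 and 0.078 m and y of ink_round in the frame of pan between -0.093 and 0.093 m and z of ink_round in the frame of pan between 0.01 and 0.05 m and x of ink_oval in the frame of pan between -0.078 and 0.078 m and y of ink_oval in the frame of pan between -0.093 and 0.093 m and z of ink_oval in the frame of pan between 0.01 and 0.05 m and x of ink_square in the frame of pan between -0.078 and 0.078 m and y of ink_square in the frame of pan between -0.093 and 0.093 m and z of ink_square in the frame of pan between 0.01 and 0.05 m and x of ink_arched in the frame of pan between -0.078 and 0.078 m and y of ink_arched in the frame of pan between -0.093 and 0.093 m and z of ink_arched in the frame of pan between 0.01 and 0.05 m), for 0.05 s.
At the end, for the whole second after the job is handed in: The pan is seated on the pegs (origin within 4 mm sideways and 3 mm in height of the seat, turned less than 0.06 rad, tilted less than 0.03 rad), every ink stick present lies in it, below its rim and at rest, and both keys are up again (all of step 1 and value of joint each of zero_key, print_key below 0.002 m and x of ink_flat in the frame of pan between -0.078 and 0.078 m and y of ink_flat in the frame of pan between -0.093 and 0.093 m and z of ink_flat in the frame of pan between 0.01 and 0.05 m and linear speed of each of ink_flat, ink_octagon, ink_round, ink_oval, ink_square, ink_arched below 0.03 m/s and x of ink_octagon in the frame of pan between -0.078 and 0.078 m and y of ink_octagon in the frame of pan between -0.093 and 0.093 m and z of ink_octagon in the frame of pan between 0.01 and 0.05 m and x of ink_round in the frame of pan between -0.078 and 0.078 m and y of ink_round in the frame of pan between -0.093 and 0.093 m and z of ink_round in the frame of pan between 0.01 and 0.05 m and x of ink_oval in the frame of pan between -0.078 and 0.078 m and y of ink_oval in the frame of pan between -0.093 and 0.093 m and z of ink_oval in the frame of pan between 0.01 and 0.05 m and x of ink_square in the frame of pan between -0.078 and 0.078 m and y of ink_square in the frame of pan between -0.093 and 0.093 m and z of ink_square in the frame of pan between 0.01 and 0.05 m and x of ink_arched in the frame of pan between -0.078 and 0.078 m and y of ink_arched in the frame of pan between -0.093 and 0.093 m and z of ink_arched in the frame of pan between 0.01 and 0.05 m); the robot touches nothing.
It fails at once if a bystander on the bench is moved more than 4 cm (distance of any of weight_big, weight_small, mould, mould_bar, brush, inkstone, glue_cup from where it was at the start of the episode above 0.04 m).
It fails at once if an ink stick is dropped from a height (falling freely at over 1 m/s while still above the level of the pan's rim, that is from some 5 cm or more above the rim) ((linear speed of ink_flat above 1 m/s and contact force between the fingers and ink_flat below 0.1 N and z of ink_flat in the frame of pan above 0.05 m) or (linear speed of ink_octagon above 1 m/s and contact force between the fingers and ink_octagon below 0.1 N and z of ink_octagon in the frame of pan above 0.05 m) or (linear speed of ink_round above 1 m/s and contact force between the fingers and ink_round below 0.1 N and z of ink_round in the frame of pan above 0.05 m) or (linear speed of ink_oval above 1 m/s and contact force between the fingers and ink_oval below 0.1 N and z of ink_oval in the frame of pan above 0.05 m) or (linear speed of ink_square above 1 m/s and contact force between the fingers and ink_square below 0.1 N and z of ink_square in the frame of pan above 0.05 m) or (linear speed of ink_arched above 1 m/s and contact force between the fingers and ink_arched below 0.1 N and z of ink_arched in the frame of pan above 0.05 m)).
Of ink_flat, ink_octagon, ink_round, ink_oval, ink_square, ink_arched only 4 to 6 are there at a start; the rules pass over those that are not, and their reading is None.
At some moment in a run one of ink_flat, ink_round, ink_oval, ink_square, ink_arched may be knocked a few centimetres aside while the robot is not near it.
It also fails if it takes over 210 s, if anything falls off the work surface, if the arm or the gripper's body presses on something with over 40 N, if the wrist force passes 120 N, or if a joint passes its speed limit or range.

### The arm

A 6-joint arm with a two-finger parallel gripper is mounted at the origin on the work surface. World frame = base frame: x ahead of the robot, y to its left, z up, the work surface at z = 0. Lengths are in m, angles in rad, forces in N, time in s.
With the tool pointing down it reaches from about 0.325 to 0.775 m from the base axis. Payload 5.5 kg.
Tool frame: the origin (TCP) lies at the very end of the fingers, on their centre line; the grasp point (between the pads) lies arm.grasp_offset behind it (arm.grasp_offset is the distance from the TCP to the grasp point, in m); z points along the fingers, y is the line along which they close (so a half turn about z gives the same grasp; the last joint's range is limited). The gripper opens to 88 mm and grips with 3 to 60 N. Pads are 20 mm wide; open, the fingers measure 115 mm over their backs; the gripper's body (75 mm by 178 mm) begins 61 mm behind the grasp point.
Start: joints at [1.045, 0.091, 1.231, -0, 1.82, -0.057], TCP at [0.271, 0.535, 0.223] pointing down, gripper open.
Joint ranges: [-2.87, 2.87], [-0.86, 2.18], [0.17, 2.46], [-1.51, 4.65], [0.06, 2.69], [-2.65, 2.65]. Speed limits (rad/s): [2.57, 2.57, 3.01, 3.14, 3.14, 3.14].

### API

Orientations are given as [roll, pitch, yaw] about the fixed x, y, z axes, in that order (R = Rz(yaw) Ry(pitch) Rx(roll)).
In Python, from bench import arm gives the robot as it stands.
- The arm moves only by the shell command python3 -m inch 'ROWS' [OPENING] [FORCE]. ROWS is text: rows parted by semicolons, each of 6 numbers parted by spaces: the shift along the world's x, y, z in units of 15 cm (1.0 is 15 cm), then the turn, a rotation vector about the world's x, y, z in units of 90 degrees (1.0 is 90 degrees). In form: tx ty tz ax ay az; .... A call has 1 to 12 rows; each row shifts and turns the commanded pose from where the row before left it; what a row does not reach is not made up. A row lasts 1/8 s, in which the tool goes at most 62.5 mm and 10.7 degrees, less where a joint would pass 70% of its speed; a pose out of reach is approached as far as the arm can. A call with a number of a shift or a turn outside -1 to 1 is refused whole. A call with a gripper value outside its range is refused whole. OPENING is the closure, from -1 (fully open) to 1 (shut), set as the call begins (- or left out, the last holds). The fingers move at their own pace and stop on an object; FORCE is the grip in N (left out, the last holds). Time passes only in rows, so rows that do not move let the fingers close. It gives the time, the measured TCP pose, the force, the opening and the grip force at its end, in the units of the state.
- arm.get_state(): the state, without advancing time (a new reading comes with each control period).
- arm.get_image(name): name is "scene" or "top" or "wrist"; returns the picture (384x512x3 uint8, red, green, blue); there is no depth.
- arm.get_calibration(name): a dict with "fx", "fy", "cx", "cy" (pixels), "k1" (the pictures are not rectified: a ray, as slopes to the right and down, at radius r is drawn at 1 + k1 r^2 times it, then the intrinsics apply), "position" and "attitude" of the camera in the world; the wrist camera has in their place "tool_from_camera" (4x4, takes a point from camera to tool coordinates, whose origin is the TCP and whose axes are the flange's). Camera axes: x right, y down, z forward; pixel columns grow to the right and rows downward; lengths in m; the calibration is good to about 2 mm. A picture is of the moment at which its call begins: read the wrist's pose just before it. get_calibration takes no time and is no camera call.
- arm.hand_in(): hands the job in; it is judged then, once.
Trained networks look in the newest picture that a camera, given by its name, has taken for a name from the list of things; names that differ only in an ending like _2 or _b are one class to them, and where a whole thing is asked for, a point or a joint stands for the part that bears it (a point fixed in the world has none). Each returns a list of dicts, best first, with "p" (0 to 1); they miss things now and then, are a little off and sometimes report something else, mostly with a low value. They report only what shows in the picture. A call takes as long as a camera call. They do not tell look-alikes from the thing itself.
- arm.boxes_of(label, camera): "point" ([row, column] in pixels, amid what is visible of it).
- arm.silhouettes(label, camera): "region" (384x512 bool, what is visible of it) and "point" ([row, column] in pixels, amid what is visible of it).
- arm.tip_of(label, camera): "point" ([row, column] in pixels: a listed point, or the origin of a listed thing).
The state is a dict: "time_s": time; "qpos": joint angles; "dq": joint speeds; "effort": joint torques, N m; "position": TCP position; "orientation": TCP orientation; "wrist_force": force on the tool from outside, world axes, zero at the start; "torque": the same for the moment, N m; "width": finger opening in m; "grasp_force": force on a finger pad.
Only numpy, scipy, OpenCV 4.12 (cv2) and the standard library are available. Lean on these libraries where they do the work, as an engineer would, in place of code of your own. Each camera call takes 0.05 s, during which the arm holds its last target. There are 200 camera calls.

## Working session

There is one attempt and no reset: what is moved stays moved. The work goes in short steps, Python scripts to look and compute and a shell command to move; the robot and the scene stay as the last step left them, time stands still between calls to the robot, and variables do not carry over. Pictures are saved under pics/ and viewed, at most 14 in all, crops included, and the job is handed in when it is done.

```bash
ls; mkdir -p pics
python3 - <<'E'
from bench import arm
import cv2, numpy as np
print(arm.get_state(), arm.grasp_offset)
for n in ("scene","top","wrist"):
    print(n,arm.get_calibration(n))
a=arm.get_image("scene");b=arm.get_image("top")
cv2.imwrite("pics/a.png",a[:,:,::-1]);cv2.imwrite("pics/b.png",cv2.resize(b,(800,600))[:,:,::-1])
E
```

```text
pics
{'time_s': 0.0, 'qpos': array([ 1.04529492e+00,  9.18315189e-02,  1.23188182e+00,  5.83247761e-07,
        1.81979204e+00, -5.66939557e-02]), 'dq': array([-4.72909687e-04, -6.36456104e-05, -2.13177657e-03, -7.47179716e-04,
       -3.49895744e-06,  1.09962387e-04]), 'effort': array([-4.02188025e-04, -4.46442533e+01, -4.06452656e+01,  7.00551225e-02,
        2.92096037e-02, -2.13416120e-04]), 'position': array([0.27094236, 0.53500786, 0.22152554]), 'orientation': array([-3.13968303e+00, -1.08946409e-04,  2.67278524e+00]), 'wrist_force': array([ 0.69025518,  0.23545545, -0.48975288]), 'torque': array([ 0.02810776,  0.00288742, -0.01022744]), 'grasp_force': 0.0, 'width': 0.08784003827349952} 0.0187
scene {'fx': 346.3911447795702, 'fy': 346.3911447795702, 'cx': 261.088503248436, 'cy': 185.91656285646155, 'k1': -0.055907168579567755, 'position': array([ 0.93992435, -0.35320778,  0.98493104]), 'attitude': array([-2.5816784 , -0.01316065,  0.94823468])}
top {'fx': 378.66196701054935, 'fy': 378.66196701054935, 'cx': 252.15912873882047, 'cy': 191.73699844579187, 'k1': -0.004164598189941162, 'position': array([0.28333087, 0.00480945, 1.30512584]), 'attitude': array([-2.99100856e+00,  2.93205101e-03, -1.57065449e+00])}
wrist {'fx': 299.06794359547484, 'fy': 299.06794359547484, 'cx': 253.90216477544897, 'cy': 190.00961301785426, 'k1': -0.06456422202103838, 'tool_from_camera': array([[ 5.67630980e-04, -9.65695507e-01, -2.59676464e-01,
         7.07611097e-02],
       [ 9.99999777e-01,  4.56738553e-04,  4.87377572e-04,
        -4.48045876e-04],
       [-3.52054079e-04, -2.59676682e-01,  9.65695551e-01,
        -1.62183618e-01],
       [ 0.00000000e+00,  0.00000000e+00,  0.00000000e+00,
         1.00000000e+00]])}
```

View pics/b.png

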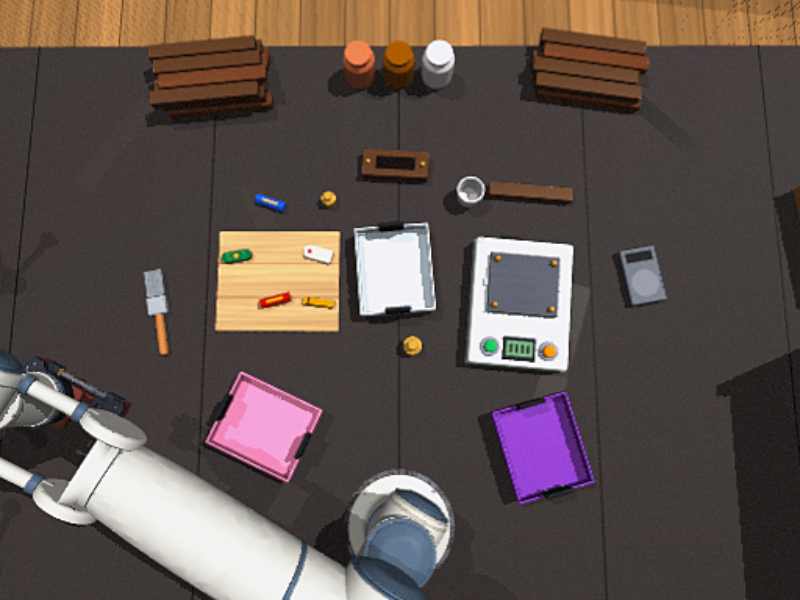

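View pics/a.png

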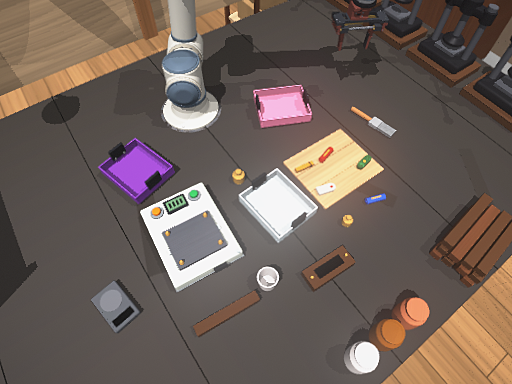

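The top view shows the pan (395,270 of 800x600), the scale on the right with the green key left and the orange key right, and the board on the left. Four ink sticks lie on the board: oval, arched, octagon and square. The blue octagon decoy lies off the board.

```bash
cat > h.py <<'E'
from bench import arm
import cv2, numpy as np
from scipy.spatial.transform import Rotation as R
def cam(n, st=None):
    c=arm.get_calibration(n)
    K=np.array([[c['fx'],0,c['cx']],[0,c['fy'],c['cy']],[0,0,1]]);D=np.array([c['k1'],0,0,0])
    if n=='wrist':
        st=st or arm.get_state(); T=np.eye(4)
        T[:3,:3]=R.from_euler('xyz',st['orientation']).as_matrix();T[:3,3]=st['position']
        T=T@c['tool_from_camera']; return K,D,T[:3,:3],T[:3,3]
    return K,D,R.from_euler('xyz',c['attitude']).as_matrix(),np.array(c['position'])
def unproj(cm,rc,z):
    """[row,col] pixels (n,2) -> world xy on the plane z"""
    K,D,Rm,p=cm
    uv=cv2.undistortPoints(np.array(rc,float).reshape(-1,1,2)[:,:,::-1].copy(),K,D).reshape(-1,2)
    d=np.c_[uv,np.ones(len(uv))]@Rm.T
    return (p+d*((z-p[2])/d[:,2])[:,None])[:,:2]
def proj(cm,X):
    K,D,Rm,p=cm
    return cv2.projectPoints((np.atleast_2d(X)-p)@Rm,np.zeros(3),np.zeros(3),K,D)[0].reshape(-1,2)[:,::-1]
def mask_rect(cm,m,z):
    """centre, sides and long-axis angle of a mask's outline laid on plane z"""
    c=max(cv2.findContours(m.astype(np.uint8),0,cv2.CHAIN_APPROX_NONE)[0],key=cv2.contourArea).reshape(-1,2)
    w=unproj(cm,c[:,::-1],z).astype(np.float32)
    (x,y),(a,b),t=cv2.minAreaRect(w*1000)
    if a<b:a,b,t=b,a,t+90
    return np.round([x/1000,y/1000,a/1000,b/1000,(t+90)%180-90],4)
E
python3 - <<'E'
from h import *
for n in ('top','scene'):
    arm.get_image(n); cm=cam(n)
    for l,z in (('pan_ear_a',.078),('scale_seat',.062),('zero_key_top',.064),('print_key_top',.064),('scale',0),('pan',0)):
        print(n,l,[(np.round(d['p'],2),np.round(d['point']),np.round(unproj(cm,d['point'],z)[0],4)) for d in arm.tip_of(l,n)[:4]])
cm=cam('top')
for l in ('octagon','oval','square','arched','flat','round'):
  for d in arm.silhouettes('ink_'+l,'top')[:2]:
    print(l,round(d['p'],2),np.round(d['point']),mask_rect(cm,d['region'],.022))
E
```

```text
top pan_ear_a [(np.float64(0.86), array([143., 250.]), array([0.6333, 0.0173])), (np.float64(0.61), array([258., 142.]), array([0.2557, 0.3597])), (np.float64(0.61), array([314., 359.]), array([ 0.0818, -0.3263])), (np.float64(0.57), array([284., 190.]), array([0.175 , 0.2035]))]
top scale_seat []
top zero_key_top []
top print_key_top [(np.float64(0.56), array([225., 353.]), array([ 0.3609, -0.3223]))]
top scale []
top pan [(np.float64(0.98), array([266., 172.]), array([0.2269, 0.2803])), (np.float64(0.87), array([173., 250.]), array([0.5472, 0.0166])), (np.float64(0.64), array([284., 345.]), array([ 0.1676, -0.3031]))]
scene pan_ear_a [(np.float64(0.96), array([180., 260.]), array([ 0.4656, -0.0011])), (np.float64(0.92), array([105., 259.]), array([0.1969, 0.1841])), (np.float64(0.91), array([219., 299.]), array([0.6413, 0.0138])), (np.float64(0.88), array([173., 151.]), array([ 0.2457, -0.2682]))]
scene scale_seat [(np.float64(0.75), array([240., 194.]), array([ 0.5135, -0.2694])), (np.float64(0.29), array([170., 336.]), array([0.5683, 0.2276]))]
scene zero_key_top [(np.float64(0.6
[... 342 characters left out ...]
29, 0.2681]))]
scene pan [(np.float64(0.93), array([177., 140.]), array([ 0.1765, -0.2994])), (np.float64(0.83), array([204., 276.]), array([0.5327, 0.0167])), (np.float64(0.56), array([109., 277.]), array([0.1918, 0.2775])), (np.float64(0.44), array([315., 227.]), array([ 0.73  , -0.3024]))]
octagon 0.61 [172. 251.] [0.5525 0.0082 0.2096 0.1666 4.4201]
octagon 0.55 [128. 176.] [7.02200e-01 2.87700e-01 6.65000e-02 1.94000e-02 7.10479e+01]
square 0.53 [195. 204.] [4.75700e-01 1.75400e-01 5.27000e-02 1.14000e-02 8.04604e+01]
arched 0.55 [104. 250.] [7.89400e-01 7.30000e-03 1.53300e-01 7.88000e-02 8.59668e+01]
arched 0.46 [162. 204.] [5.83700e-01 1.78400e-01 6.18000e-02 2.91000e-02 7.84655e+01]
```

```bash
python3 -m inch '0.1 -0.3 0.05 0 0 -0.11; 0.2 -0.3 0.05 0 0 -0.11; 0.2 -0.3 0.1 0 0 -0.11; 0.2 -0.3 0.1 0 0 -0.11; 0.2 -0.3 0.1 0 0 -0.11; 0.2 -0.3 0 0 0 -0.1; 0.2 -0.3 0 0 0 0; 0.2 -0.3 0 0 0 0; 0.2 -0.3 0 0 0 0; 0.2 -0.3 0 0 0 0; 0.2 -0.3 0 0 0 0; 0.2 0 0 0 0 0'; python3 -m inch '0 0 0 0 0 0; 0 0 0 0 0 0'
cat > look.py <<'E'
from h import *
import sys
st=arm.get_state(); im=arm.get_image('wrist'); cm=cam('wrist',st)
cv2.imwrite('pics/%s.png'%sys.argv[1],im[:,:,::-1])
Z=dict(pan_ear_a=.078,scale_seat=.062,zero_key_top=.064,print_key_top=.064,pan=0)
for l in sys.argv[2:]:
    l,_,z=l.partition('=')
    if l.startswith('ink'):
        for d in arm.silhouettes(l,'wrist')[:2]: print(l,round(d['p'],2),np.round(d['point']),mask_rect(cm,d['region'],float(z or .022)))
    else:
        print(l,[(np.round(d['p'],2),np.round(d['point']),np.round(unproj(cm,d['point'],float(z or Z[l]))[0],4)) for d in arm.tip_of(l,'wrist')[:4]])
E
python3 look.py w1 pan_ear_a pan
```

```text
time_s: 2.6
position: [0.6171, 0.0367, 0.2828]
orientation: [3.141, 0.001, 1.647]
wrist_force: [-0.3, 0.4, -0.6]
width: 0.0881
grasp_force: 0.0
time_s: 2.85
position: [0.6156, 0.0407, 0.2827]
orientation: [-3.141, -0.0, 1.652]
wrist_force: [-0.3, -0.3, 0.4]
width: 0.088
grasp_force: 0.0
pan_ear_a [(np.float64(0.71), array([192., 271.]), array([0.6396, 0.0114])), (np.float64(0.62), array([189., 128.]), array([0.4564, 0.0008]))]
pan [(np.float64(0.56), array([176., 206.]), array([0.5452, 0.008 ]))]
```

```bash
python3 -m inch '0.15 -0.18 0 0 0 0; 0 0 -0.35 0 0 0; 0 0 -0.35 0 0 0; 0 0 -0.3 0 0 0; 0 0 0 0 0 0; 0 0 0 0 0 0'; python3 look.py w2 pan_ear_a
```

```text
time_s: 3.75
position: [0.6392, 0.0136, 0.1356]
orientation: [3.138, 0.0, 1.652]
wrist_force: [1.0, 0.3, 0.9]
width: 0.0879
grasp_force: 0.0
pan_ear_a [(np.float64(0.85), array([204., 250.]), array([0.6366, 0.014 ])), (np.float64(0.79), array([199.,  19.]), array([0.4522, 0.0021]))]
```

View pics/w2.png

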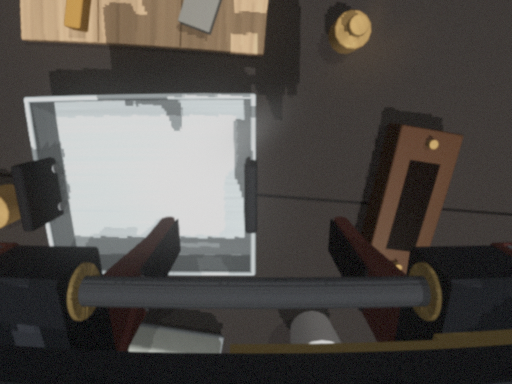

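```bash
python3 -m inch '-0.01 0 -0.28 0 0 0; 0 0 -0.25 0 0 0; 0 0 0 0 0 0'; python3 -m inch '0 0 0 0 0 0; 0 0 0 0 0 0; 0 0 0 0 0 0; 0 0 0 0 0 0; 0 0 0 0 0 0; 0 0 0 0 0 0' 1 55; python3 -m inch '0 0 0.2 0 0 0; 0 0 0.3 0 0 0; 0 0 0.3 0 0 0; 0 0 0.3 0 0 0; 0 0 0 0 0 0; 0 0 0 0 0 0'; python3 look.py w3 pan_ear_a
```

```text
time_s: 4.22
position: [0.6359, 0.0133, 0.0516]
orientation: [-3.138, -0.0, 1.652]
wrist_force: [0.3, -0.2, 0.4]
width: 0.0876
grasp_force: 0.0
time_s: 4.97
position: [0.637, 0.0133, 0.0531]
orientation: [-3.141, 0.0, 1.652]
wrist_force: [-0.2, -0.3, 0.2]
width: 0.0311
grasp_force: 0.0
time_s: 5.72
position: [0.637, 0.0133, 0.2173]
orientation: [-3.141, -0.0, 1.652]
wrist_force: [0.9, 0.1, -0.2]
width: 0.0004
grasp_force: 0.0
pan_ear_a [(np.float64(0.91), array([178.,  79.]), array([4.519e-01, 4.000e-04])), (np.float64(0.63), array([178., 253.]), array([0.6355, 0.0152]))]
```

View pics/w3.png

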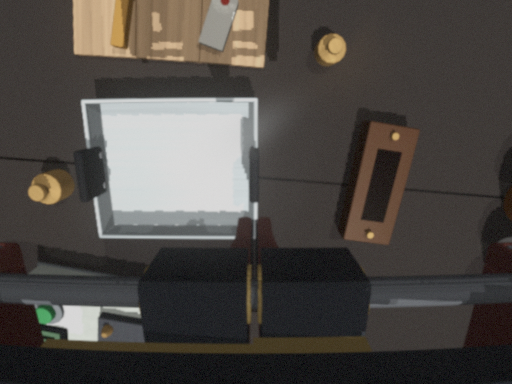

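```bash
python3 -m inch '0 0 0 0 0 0; 0 0 0 0 0 0; 0 0 0 0 0 0; 0 0 0 0 0 0; 0 0 0 0 0 0; 0 0 -0.35 0 0 0; 0 0 -0.35 0 0 0; 0 0 -0.2 0 0 0;0 0 -0.2 0 0 0; 0 0 0 0 0 0' 0.1 55;  python3 -m inch '0 0 0 0 0 0; 0 0 0 0 0 0; 0 0 0 0 0 0; 0 0 0 0 0 0; 0 0 0 0 0 0; 0 0 0 0 0 0;0 0 0 0 0 0; 0 0 0 0 0 0' 1 55
```

```text
time_s: 7.08
position: [0.6352, 0.0134, 0.05]
orientation: [-3.136, -0.001, 1.652]
wrist_force: [0.0, -0.5, -0.2]
width: 0.0395
grasp_force: 0.0
time_s: 8.07
position: [0.6376, 0.0133, 0.0544]
orientation: [3.14, 0.0, 1.652]
wrist_force: [-0.6, -0.2, 6.2]
width: 0.0096
grasp_force: 55.0
```

```bash
cat > pegs.py <<'E'
from h import *
a=cv2.imread('pics/a.png'); b=cv2.resize(cv2.imread('pics/b.png'),(512,384),interpolation=cv2.INTER_AREA)
S=np.array([[x,y] for x in(-.05,.05) for y in(-.06,.06)])
for n,im in(('top',b),('scene',a)):
    cm=cam(n); hsv=cv2.cvtColor(im,cv2.COLOR_BGR2HSV)
    m=cv2.inRange(hsv,(10,110,90),(30,255,255))
    k,l,s,c=cv2.connectedComponentsWithStats(m)
    W=unproj(cm,c[:,::-1],.068)
    P=[w for w,t in zip(W,s) if 2<=t[4]<60 and np.linalg.norm(w-[.513,-.267])<.1]
    P=np.array(P); print(n,np.round(P,4).tolist())
    if len(P)==4:
        best=None
        for th in np.radians(np.arange(-15,15,.1)):
            Q=S@np.array([[np.cos(th),np.sin(th)],[-np.sin(th),np.cos(th)]])
            d=P[:,None]-(Q[None]+P.mean(0)); e=np.linalg.norm(d,axis=2).min(1).max()
            if best is None or e<best[0]: best=(e,np.degrees(th),P.mean(0))
        print(best)
    m=cv2.inRange(hsv,(50,120,60),(85,255,255))|cv2.inRange(hsv,(8,150,120),(22,255,255))
    k,l,s,c=cv2.connectedComponentsWithStats(m); W=unproj(cm,c[:,::-1],.06)
    print('keys',[(np.round(w,4).tolist(),int(t[4])) for w,t in zip(W,s) if t[4]>15 and .3<w[0]<.42 and -.36<w[1]<-.15])
E
python3 pegs.py
```

```text
top [[0.563, -0.2131], [0.551, -0.3318], [0.4634, -0.2029], [0.4519, -0.3226]]
(np.float64(0.0004629397390361819), np.float64(-5.600000000000033), array([ 0.50732351, -0.26760391]))
keys [([0.3747, -0.1929], 45), ([0.3639, -0.3162], 44)]
scene [[0.465, -0.2039], [0.454, -0.3231], [0.5636, -0.2129], [0.5537, -0.3324]]
(np.float64(0.0005494410205302017), np.float64(-5.0000000000000355), array([ 0.50906743, -0.26807052]))
keys [([0.3769, -0.1932], 48), ([0.3659, -0.3171], 53)]
```

```bash
python3 -m inch '0 0 0.15 0 0 0; 0 0 0.2 0 0 0; 0 0 0.25 0 0 0; 0 0 0.25 0 0 0; 0 0 0 0 0 0; 0 0 0 0 0 0; 0 0 0 0 0 0'; python3 look.py w4 pan_ear_a=.205 pan=.13
python3 - <<'E'
from h import *
arm.get_image('scene')
cv2.imwrite('pics/s4.png',arm.get_image('scene')[:,:,::-1])
E
```

```text
time_s: 8.95
position: [0.6362, 0.0133, 0.1774]
orientation: [-3.137, -0.001, 1.652]
wrist_force: [0.2, 0.2, -2.8]
width: 0.0098
grasp_force: 55.0
pan_ear_a []
pan [(np.float64(0.83), array([201., 135.]), array([0.5473, 0.0117])), (np.float64(0.35), array([ 47., 338.]), array([0.6815, 0.1282]))]
```

View pics/w4.png

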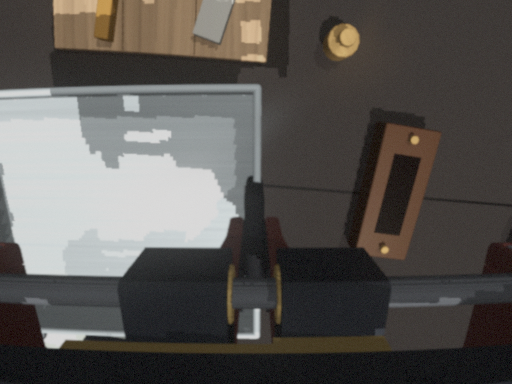

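View pics/s4.png

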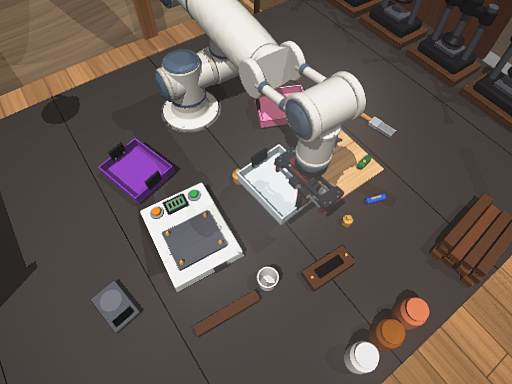

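Run:
```python
from h import *
cm=cam('wrist'); W=unproj(cm,[[87,261],[338,260]],.173); print(W,W.mean(0),W[0]-W[1])
im=cv2.imread('pics/w4.png'); print(im[325:350,250].max(1), im[80:95,250].max(1))
```

```text
[[ 0.63372829  0.0957785 ]
 [ 0.64735181 -0.06650739]] [0.64054005 0.01463555] [-0.01362352  0.16228589]
[ 86  89  90  89  93  90  93 106 137 169 197 210 208 183 115  63  68  63
  67  65  71  71  72  71  70] [ 69  71  68  86 123 145 156 160 159 150 130 115  93  83  96]
```

```bash
python3 -m inch '-0.05 -0.1 0 0 0 0.06; -0.1 -0.15 0 0 0 0.11; -0.1 -0.15 0 0 0 0.11; -0.1 -0.15 0 0 0 0.11; -0.1 -0.15 0 0 0 0.11; -0.1 -0.15 0 0 0 0.11; -0.1 -0.15 0 0 0 0.11; -0.1 -0.15 0 0 0 0.11; -0.05 -0.12 0 0 0 0.06; 0 0 0 0 0 0; 0 0 0 0 0 0; 0 0 0 0 0 0'; python3 look.py w5 pan=.123
```

```text
time_s: 10.7
position: [0.5174, -0.1765, 0.1806]
orientation: [3.141, -0.0, 3.05]
wrist_force: [-0.3, 0.4, -3.1]
width: 0.0098
grasp_force: 55.0
pan [(np.float64(0.89), array([203., 134.]), array([ 0.5075, -0.2695]))]
```

View pics/w5.png

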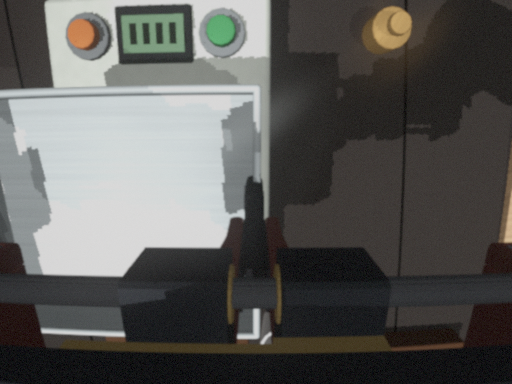

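```bash
python3 -m inch '0 0 -0.1 0 0 0; 0 0 -0.15 0 0 0; 0 0 -0.05 0 0 0; 0 0 -0.03 0 0 0; 0 0 0 0 0 0'; python3 -m inch '0 0 -0.03 0 0 0; 0 0 -0.03 0 0 0; 0 0 -0.03 0 0 0; 0 0 -0.01 0 0 0; 0 0 0 0 0 0; 0 0 0 0 0 0'
```

```text
time_s: 11.42
position: [0.5172, -0.1772, 0.1313]
orientation: [-3.142, 0.0, 3.05]
wrist_force: [0.4, 0.3, -1.9]
width: 0.0095
grasp_force: 55.0
time_s: 12.18
position: [0.5175, -0.1772, 0.1166]
orientation: [-3.142, 0.001, 3.05]
wrist_force: [2.8, 1.1, -0.4]
width: 0.0098
grasp_force: 55.0
```

```bash
python3 -m inch '0 0 0 0 0 0; 0 0 0 0 0 0; 0 0 0 0 0 0; 0 0 0 0 0 0; 0 0 0 0 0 0; 0 0 0.2 0 0 0; 0 0 0.35 0 0 0; 0 0 0.35 0 0 0; 0 0.2 0.2 0 0 0; 0 0.35 0 0 0 0; 0 0 0 0 0 0' 0.2 55; python3 look.py w6 pan=.062 pan_ear_a=.14 zero_key_top print_key_top
python3 - <<'E'
from h import *
cm=cam('top'); im=arm.get_image('top'); cv2.imwrite('pics/t6.png',cv2.resize(im[90:300,270:390],(480,840)[:2] and (343,600),interpolation=cv2.INTER_CUBIC)[:,:,::-1])
E
```

```text
time_s: 13.55
position: [0.5173, -0.0922, 0.2822]
orientation: [3.141, 0.002, 3.054]
wrist_force: [0.7, 0.5, 0.4]
width: 0.0348
grasp_force: 0.0
pan [(np.float64(0.56), array([170., 122.]), array([ 0.5071, -0.2656]))]
pan_ear_a [(np.float64(0.58), array([183., 172.]), array([ 0.5136, -0.1783])), (np.float64(0.57), array([183.,   9.]), array([ 0.4974, -0.3608]))]
zero_key_top [(np.float64(0.55), array([ 59., 158.]), array([ 0.3767, -0.1958]))]
print_key_top [(np.float64(0.63), array([61., 60.]), array([ 0.365 , -0.3171]))]
```

View pics/w6.png

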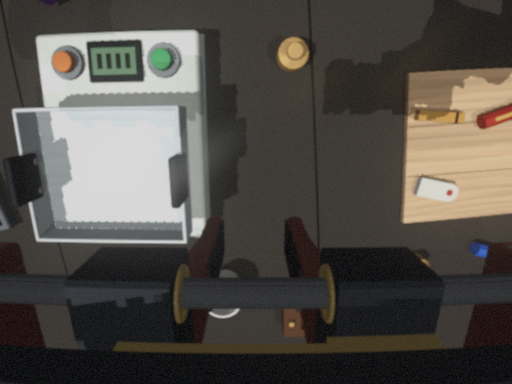

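```bash
python3 -m inch '-0.3 -0.22 0 0 0 0; -0.34 -0.24 0 0 0 0; -0.3 -0.22 0 0 0 0; 0 0 -0.35 0 0 0; 0 0 -0.35 0 0 0; 0 0 -0.35 0 0 0; 0 0 -0.25 0 0 0; 0 0 0 0 0 0; 0 0 0 0 0 0; 0 0 0 0 0 0' 1 40
```

```text
time_s: 15.1
position: [0.3771, -0.1975, 0.0885]
orientation: [-3.14, 0.003, 3.05]
wrist_force: [-0.7, -0.3, 0.3]
width: 0.0006
grasp_force: 0.0
```

```bash
python3 -m inch '0 0.02 -0.12 0 0 0; 0 0 -0.04 0 0 0; 0 0 -0.02 0 0 0; 0 0 -0.02 0 0 0; 0 0 0 0 0 0; 0 0 0 0 0 0'
```

```text
time_s: 15.85
position: [0.3761, -0.1934, 0.0582]
orientation: [3.141, 0.0, 3.05]
wrist_force: [-6.4, 5.3, 13.0]
width: 0.0008
grasp_force: 6.6
```

```bash
python3 -m inch '0 0 0.01 0 0 0; 0 0 0 0 0 0; 0 0 0 0 0 0';python3 -m inch '0 0 0.015 0 0 0; 0 0 0 0 0 0; 0 0 0 0 0 0';python3 -m inch '0 0 0.02 0 0 0; 0 0 0 0 0 0; 0 0 0 0 0 0'
```

```text
time_s: 16.23
position: [0.3761, -0.1935, 0.0583]
orientation: [3.141, 0.0, 3.05]
wrist_force: [-2.7, 3.2, 7.5]
width: 0.0003
grasp_force: 3.4
time_s: 16.6
position: [0.3762, -0.1936, 0.0599]
orientation: [3.141, 0.0, 3.05]
wrist_force: [0.1, 3.1, 3.8]
width: 0.0002
grasp_force: 1.9
time_s: 16.98
position: [0.3762, -0.1939, 0.0628]
orientation: [-3.141, 0.0, 3.05]
wrist_force: [-0.0, 1.5, 2.6]
width: 0.0005
grasp_force: 1.1
```

```bash
python3 -m inch '0 0 0.35 0 0 0; 0 0 0.35 0 0 0; 0 0 0.35 0 0 0; 0.11 0.32 0.06 0 0 -0.1; 0.11 0.32 0.06 0 0 -0.1; 0.11 0.32 0.06 0 0 -0.1; 0.11 0.32 0.06 0 0 -0.1; 0.11 0.32 0.06 0 0 -0.1; 0.12 0.32 0.06 0 0 -0.1; 0.12 0.32 0.06 0 0 -0.1; 0.12 0.32 0.06 0 0 -0.1; 0.12 0.32 0.06 0 0 -0.11' -1; python3 -m inch '0 0 0 0 0 0; 0 0 0 0 0 0'; python3 look.py w7 ink_octagon ink_oval=.023 ink_square=.025 ink_arched=.021 ink_flat ink_round
```

```text
time_s: 18.48
position: [0.5309, 0.2384, 0.3007]
orientation: [-3.141, 0.001, 1.618]
wrist_force: [1.0, -0.5, -0.5]
width: 0.0876
grasp_force: 0.0
time_s: 18.73
position: [0.5303, 0.2366, 0.3003]
orientation: [-3.14, 0.001, 1.626]
wrist_force: [0.4, -0.4, 0.5]
width: 0.0877
grasp_force: 0.0
ink_octagon 0.84 [127. 373.] [7.01800e-01 2.91500e-01 6.61000e-02 2.26000e-02 7.16029e+01]
ink_octagon 0.75 [135. 223.] [ 4.79900e-01  2.70200e-01  6.82000e-02  2.28000e-02 -7.46421e+01]
ink_oval 0.72 [ 72. 291.] [ 5.7820e-01  3.6070e-01  6.6900e-02  2.9200e-02 -7.8236e+01]
ink_oval 0.23 [136. 221.] [ 4.80400e-01  2.70600e-01  6.69000e-02  2.08000e-02 -7.65149e+01]
ink_round 0.46 [ 71. 294.] [ 5.79300e-01  3.60900e-01  6.74000e-02  2.58000e-02 -8.01804e+01]
```

View pics/w7.png

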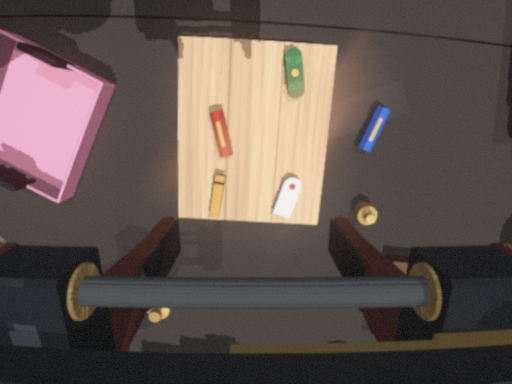

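```bash
python3 -m inch '-0.33 0.22 0 0 0 0.11; 0 0 -0.3 0 0 0.015; 0 0 -0.35 0 0 0; 0 0 -0.35 0 0 0; 0 0 -0.35 0 0 0; 0 0 -0.25 0 0 0; 0 0 -0.2 0 0 0; 0 0 -0.1 0 0 0; 0 0 0 0 0 0; 0 0 0 0 0 0' 0 20
python3 - <<'E'
from h import *
# segment square and arched in w7 (pose of that picture)
st=dict(position=np.array([.5303,.2366,.3003]),orientation=np.array([-3.14,.001,1.626]))
cm=cam('wrist',st); im=cv2.imread('pics/w7.png'); hsv=cv2.cvtColor(im,cv2.COLOR_BGR2HSV)
roi=np.zeros(im.shape[:2],np.uint8); roi[165:228,195:310]=1
print(hsv[200,205],hsv[200,217],hsv[200,250],hsv[205,287])
for n,m,z in(('square',cv2.inRange(hsv,(10,165,60),(30,255,255)),.025),('arched',cv2.inRange(hsv,(0,0,90),(180,60,255)),.021)):
    print(n,mask_rect(cm,m*roi>0,z))
E
```

```text
time_s: 20.32
position: [0.4817, 0.2704, 0.0179]
orientation: [3.139, -0.001, 1.821]
wrist_force: [0.2, -0.6, -0.1]
width: 0.0439
grasp_force: 0.0
[ 17  71 236] [ 19 124 233] [ 17  68 240] [ 10   3 243]Traceback (most recent call last):
  File "<stdin>", line 8, in <module>
  File "h.py", line 23, in mask_rect
    c=max(cv2.findContours(m.astype(np.uint8),0,cv2.CHAIN_APPROX_NONE)[0],key=cv2.contourArea).reshape(-1,2)
      ~~~^^^^^^^^^^^^^^^^^^^^^^^^^^^^^^^^^^^^^^^^^^^^^^^^^^^^^^^^^^^^^^^^^^^^^^^^^^^^^^^^^^^^^
ValueError: max() iterable argument is empty
```

```bash
python3 -m inch '0 0 -0.02 0 0 0; 0 0 0 0 0 0; 0 0 0 0 0 0; 0 0 0 0 0 0; 0 0 0 0 0 0; 0 0 0 0 0 0; 0 0 0 0 0 0' 1 20
python3 - <<'E'
from h import *
st=dict(position=np.array([.5303,.2366,.3003]),orientation=np.array([-3.14,.001,1.626]))
cm=cam('wrist',st); im=cv2.imread('pics/w7.png'); hsv=cv2.cvtColor(im,cv2.COLOR_BGR2HSV)
roi=np.zeros(im.shape[:2],np.uint8); roi[165:222,195:310]=1
for n,m,z in(('square',cv2.inRange(hsv,(10,110,100),(30,255,255)),.025),('arched',cv2.inRange(hsv,(0,0,150),(180,35,255)),.021)):
    print(n,mask_rect(cm,m*roi>0,z))
E
```

```text
time_s: 21.2
position: [0.4809, 0.2702, 0.0135]
orientation: [3.141, -0.0, 1.821]
wrist_force: [-1.2, -1.7, 3.4]
width: 0.0196
grasp_force: 20.0
square [4.76200e-01 1.78000e-01 6.91000e-02 1.59000e-02 8.32815e+01]
arched [5.84700e-01 1.80800e-01 6.51000e-02 3.02000e-02 7.41235e+01]
```

```bash
python3 -m inch '0 0 0.2 0 0 0; 0 0 0.35 0 0 0; 0 0 0.35 0 0 0; 0.05 -0.25 0.15 0 0 -0.02; 0.05 -0.38 0.1 0 0 -0.03; 0.05 -0.38 0 0 0 -0.03; 0.05 -0.38 0 0 0 -0.03; 0.05 -0.38 0 0 0 -0.03; 0.05 -0.38 0 0 0 -0.03; 0.05 -0.38 0 0 0 -0.03; 0.05 -0.38 0 0 0 -0.018; 0.05 -0.38 0 0 0 0'; python3 -m inch '0 0 0 0 0 0; 0 0 0 0 0 0'
```

```text
time_s: 22.7
position: [0.5481, -0.2253, 0.1851]
orientation: [-3.141, -0.0, 1.478]
wrist_force: [0.4, 0.6, -0.4]
width: 0.0198
grasp_force: 20.0
time_s: 22.95
position: [0.548, -0.2231, 0.1849]
orientation: [-3.14, -0.001, 1.478]
wrist_force: [-1.8, 0.1, -0.4]
width: 0.0197
grasp_force: 20.0
```

```bash
python3 -m inch '0.01 -0.045 -0.2 0 0 0; 0 0 -0.25 0 0 0; 0 0 -0.15 0 0 0; 0 0 -0.06 0 0 0; 0 0 0 0 0 0; 0 0 0 0 0 0; 0 0 0 0 0 0'
```

```text
time_s: 23.82
position: [0.5504, -0.2304, 0.0881]
orientation: [3.14, 0.001, 1.478]
wrist_force: [0.5, -0.6, -0.2]
width: 0.0196
grasp_force: 20.0
```

```bash
python3 -m inch '0 0 -0.02 0 0 0; 0 0 -0.01 0 0 0; 0 0 0 0 0 0'; python3 -m inch '0 0 0 0 0 0; 0 0 0 0 0 0; 0 0 0 0 0 0; 0 0 0 0 0 0; 0 0 0.3 0 0 0; 0 0 0.35 0 0 0; 0 0.2 0.2 0 0 0; 0 0.38 0.2 0 0 0.05; 0 0.38 0.2 0 0 0.05; 0 0.38 0.1 0 0 0.05; 0 0.38 0 0 0 0.05' 0 20; python3 -m inch '0 0.38 0 0 0 0; 0 0.38 0 0 0 0; 0 0.38 0 0 0 0; -0.13 0.25 0 0 0 0; 0 0 0 0 0 0; 0 0 0 0 0 0'
cat > inks.py <<'E'
from h import *
import sys
st=arm.get_state(); im=arm.get_image('wrist')[:,:,::-1].copy(); cm=cam('wrist',st)
cv2.imwrite('pics/%s.png'%sys.argv[1],im)
hsv=cv2.cvtColor(im,cv2.COLOR_BGR2HSV)
x0,x1,y0,y1=.41,.635,.125,.375
g=np.mgrid[0:384,0:512].reshape(2,-1).T; W=unproj(cm,g,.015)
ok=((W[:,0]>x0)&(W[:,0]<x1)&(W[:,1]>y0)&(W[:,1]<y1)&(g[:,0]<235)).reshape(384,512).astype(np.uint8)
for n,lo,hi,z in(('oval',(45,100,20),(85,255,255),.023),('square',(10,105,100),(30,255,255),.025),('arched',(0,0,150),(180,35,255),.021)):
    m=cv2.inRange(hsv,lo,hi)*ok
    if (m>0).sum()>100:
        p=mask_rect(cm,m>0,z); d=p[:2]-st['position'][:2]
        ya=np.degrees(st['orientation'][2])-90; t=((p[4]+90-ya)+90)%180-90
        print(n,p,'shift units',np.round(d/.15,3),'turn',round(t/90,3))
E
python3 inks.py w8
```

```text
time_s: 24.2
position: [0.5496, -0.2302, 0.0818]
orientation: [-3.141, -0.0, 1.478]
wrist_force: [-0.1, -0.1, -0.7]
width: 0.0196
grasp_force: 20.0
time_s: 25.58
position: [0.55, 0.0261, 0.2851]
orientation: [3.138, 0.001, 1.795]
wrist_force: [0.8, 0.6, -1.0]
width: 0.044
grasp_force: 0.0
time_s: 26.32
position: [0.5304, 0.2325, 0.283]
orientation: [3.141, 0.001, 1.792]
wrist_force: [0.6, -0.7, -0.7]
width: 0.0436
grasp_force: 0.0
square [4.75800e-01 1.78000e-01 6.93000e-02 1.57000e-02 8.24013e+01] shift units [-0.364 -0.363] turn -0.226
arched [5.84700e-01 1.80700e-01 6.55000e-02 3.00000e-02 7.44022e+01] shift units [ 0.362 -0.345] turn -0.314
```

```bash
python3 look.py w9 ink_oval=.023; python3 -c "
import cv2;im=cv2.imread('pics/w9.png');print(cv2.cvtColor(im,cv2.COLOR_BGR2HSV)[50:130:8,310])"
```

```text
ink_oval 0.7 [ 79. 305.] [ 5.7920e-01  3.6060e-01  6.7500e-02  2.7000e-02 -8.0962e+01]
ink_oval 0.29 [190. 206.] [4.76100e-01 1.77400e-01 6.95000e-02 1.69000e-02 8.48578e+01]
[[ 39  67 144]
 [ 62  82 150]
 [ 63  79 180]
 [ 21 109 237]
 [ 36  69 158]
 [ 36  64 175]
 [ 25  74 169]
 [ 16  76 229]
 [ 17  71 239]
 [ 17  71 239]]
```

View pics/w9.png

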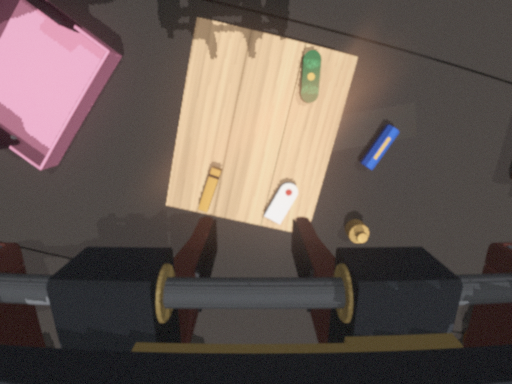

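```bash
python3 -m inch '0.12 0.28 0 0 0 -0.028; 0.1 0.29 0 0 0 0; 0.1 0.285 -0.1 0 0 0; 0 0 -0.35 0 0 0; 0 0 -0.35 0 0 0; 0 0 -0.35 0 0 0; 0 0 -0.3 0 0 0; 0 0 -0.2 0 0 0; 0 0 -0.1 0 0 0; 0 0 0 0 0 0; 0 0 0 0 0 0; 0 0 0 0 0 0'
```

```text
time_s: 27.98
position: [0.5792, 0.3617, 0.0225]
orientation: [3.139, -0.001, 1.748]
wrist_force: [0.6, 0.6, -0.2]
width: 0.0439
grasp_force: 0.0
```

```bash
python3 -m inch '0 0 -0.04 0 0 0; 0 0 -0.02 0 0 0; 0 0 0 0 0 0'; python3 -m inch '0 0 0 0 0 0; 0 0 0 0 0 0; 0 0 0 0 0 0; 0 0 0 0 0 0; 0 0 0 0 0 0; 0 0 0.2 0 0 0; 0 0 0.35 0 0 0; 0 -0.1 0.35 0 0 0; 0 -0.25 0.2 0 0 0; 0 -0.35 0 0 0 -0.04; 0 -0.37 0 0 0 -0.04; 0 -0.37 0 0 0 -0.04' 1 20; python3 -m inch '-0.05 -0.37 0 0 0 -0.052; -0.05 -0.37 0 0 0 0; -0.05 -0.37 0 0 0 0; -0.05 -0.37 0 0 0 0; -0.05 -0.37 0 0 0 0; 0 -0.37 0 0 0 0; 0 -0.37 0 0 0 0; 0 -0.37 0 0 0 0; 0 -0.1 0 0 0 0; 0 0 0 0 0 0; 0 0 0 0 0 0'
```

```text
time_s: 28.35
position: [0.578, 0.3611, 0.0108]
orientation: [-3.141, 0.0, 1.748]
wrist_force: [-0.4, 0.3, 0.0]
width: 0.0438
grasp_force: 0.0
time_s: 29.85
position: [0.578, 0.1436, 0.1765]
orientation: [3.141, 0.0, 1.558]
wrist_force: [0.7, 0.3, -0.2]
width: 0.0236
grasp_force: 20.0
time_s: 31.22
position: [0.5411, -0.3123, 0.1766]
orientation: [3.141, -0.001, 1.48]
wrist_force: [-0.3, 0.2, -0.8]
width: 0.0239
grasp_force: 20.0
```

```bash
python3 -m inch '0 0 -0.25 0 0 0; 0 0 -0.2 0 0 0; 0 0 -0.1 0 0 0; 0 0 -0.05 0 0 0; 0 0 0 0 0 0; 0 0 0 0 0 0; 0 0 0 0 0 0'
```

```text
time_s: 32.1
position: [0.5412, -0.3142, 0.0876]
orientation: [3.14, 0.001, 1.478]
wrist_force: [0.1, 0.1, 0.2]
width: 0.0238
grasp_force: 20.0
```

```bash
python3 -m inch '0 0 -0.02 0 0 0; 0 0 -0.017 0 0 0; 0 0 0 0 0 0; 0 0 0 0 0 0'; python3 -m inch '0 0 0 0 0 0; 0 0 0 0 0 0; 0 0 0 0 0 0; 0 0 0 0 0 0; 0 0 0.3 0 0 0; 0 0 0.35 0 0 0; 0 0.2 0.2 0 0 0; 0 0.38 0.2 0 0 0; 0 0.38 0.1 0 0 0; 0 0.38 0 0 0 0; 0 0.38 0 0 0 0' 0 20; python3 -m inch '0 0.38 0 0 0 0; 0 0.38 0 0 0 0; 0 0.38 0 0 0 0; 0 0.38 0 0 0 0; -0.07 0.2 0 0 0 0; 0 0 0 0 0 0; 0 0 0 0 0 0'; python3 inks.py w10
```

```text
time_s: 32.6
position: [0.5407, -0.3138, 0.0807]
orientation: [-3.141, -0.0, 1.478]
wrist_force: [-0.7, 0.4, -0.2]
width: 0.0239
grasp_force: 20.0
time_s: 33.98
position: [0.5406, -0.0558, 0.253]
orientation: [3.14, 0.0, 1.478]
wrist_force: [0.9, 0.7, 0.2]
width: 0.0441
grasp_force: 0.0
time_s: 34.85
position: [0.5304, 0.1998, 0.2525]
orientation: [3.141, 0.001, 1.478]
wrist_force: [-0.1, -0.5, -0.5]
width: 0.0437
grasp_force: 0.0
square [4.76000e-01 1.77400e-01 6.82000e-02 1.62000e-02 8.30965e+01] shift units [-0.363 -0.149] turn -0.018
arched [5.84700e-01 1.80600e-01 6.50000e-02 2.95000e-02 7.41689e+01] shift units [ 0.362 -0.128] turn -0.117
```

```bash
python3 -m inch '-0.363 -0.149 0 0 0 -0.018; 0 0 -0.35 0 0 0; 0 0 -0.35 0 0 0; 0 0 -0.35 0 0 0; 0 0 -0.3 0 0 0; 0 0 -0.15 0 0 0; 0 0 -0.06 0 0 0; 0 0 -0.02 0 0 0; 0 0 0 0 0 0; 0 0 0 0 0 0; 0 0 0 0 0 0'
```

```text
time_s: 36.28
position: [0.4762, 0.1783, 0.0162]
orientation: [3.14, -0.001, 1.45]
wrist_force: [-0.4, -0.9, -0.3]
width: 0.044
grasp_force: 0.0
```

```bash
python3 -m inch '0 0 -0.012 0 0 0; 0 0 0 0 0 0; 0 0 0 0 0 0; 0 0 0 0 0 0; 0 0 0 0 0 0; 0 0 0 0 0 0' 1 20; python3 -m inch '0 0 0.2 0 0 0; 0 0 0.35 0 0 0; 0 -0.1 0.35 0 0 0; 0 -0.3 0.2 0 0 0; 0 -0.37 0 0 0 0.018; 0 -0.37 0 0 0 0; 0 -0.37 0 0 0 0; 0 -0.37 0 0 0 0; 0 -0.37 0 0 0 0; -0.02 -0.37 0 0 0 0; 0 -0.06 0 0 0 0; 0 0 0 0 0 0'
```

```text
time_s: 37.02
position: [0.4758, 0.1781, 0.0136]
orientation: [3.142, 0.0, 1.45]
wrist_force: [0.0, -0.1, -1.1]
width: 0.0149
grasp_force: 20.0
time_s: 38.52
position: [0.4727, -0.2239, 0.1784]
orientation: [-3.141, -0.001, 1.477]
wrist_force: [-1.0, 0.2, -1.0]
width: 0.0151
grasp_force: 20.0
```

```bash
python3 -m inch '0 0 -0.25 0 0 0; 0 0 -0.2 0 0 0; 0 0 -0.1 0 0 0; 0 0 -0.06 0 0 0; 0 0 0 0 0 0; 0 0 0 0 0 0; 0 0 0 0 0 0; 0 0 0 0 0 0'
```

```text
time_s: 39.52
position: [0.473, -0.2241, 0.0877]
orientation: [3.141, 0.0, 1.478]
wrist_force: [0.2, -1.0, 0.2]
width: 0.015
grasp_force: 20.0
```

Lower 5 mm, release, then go look at the last stick.

```bash
python3 -m inch '0 0 -0.02 0 0 0; 0 0 -0.012 0 0 0; 0 0 0 0 0 0; 0 0 0 0 0 0'; python3 -m inch '0 0 0 0 0 0; 0 0 0 0 0 0; 0 0 0 0 0 0; 0 0 0 0 0 0; 0 0 0.3 0 0 0; 0 0 0.35 0 0 0; 0 0.2 0.2 0 0 0; 0.1 0.37 0.2 0 0 0; 0.1 0.37 0.1 0 0 0; 0.1 0.37 0 0 0 0; 0.1 0.37 0 0 0 0' 0 20; python3 -m inch '0.1 0.37 0 0 0 0; 0.1 0.37 0 0 0 0; 0.1 0.37 0 0 0 0; 0.05 0.15 0 0 0 0; 0 0 0 0 0 0; 0 0 0 0 0 0'; python3 inks.py w11
```

```text
time_s: 40.02
position: [0.4728, -0.2239, 0.0823]
orientation: [-3.142, -0.0, 1.478]
wrist_force: [0.4, -0.3, -1.0]
width: 0.0149
grasp_force: 20.0
time_s: 41.4
position: [0.5326, 0.0279, 0.2543]
orientation: [3.14, 0.0, 1.478]
wrist_force: [0.6, -0.2, 0.3]
width: 0.0438
grasp_force: 0.0
time_s: 42.15
position: [0.5847, 0.2143, 0.2538]
orientation: [-3.142, 0.0, 1.478]
wrist_force: [-0.4, -0.1, -0.1]
width: 0.0434
grasp_force: 0.0
arched [5.85000e-01 1.80700e-01 6.54000e-02 2.91000e-02 7.43151e+01] shift units [ 0.002 -0.224] turn -0.115
```

```bash
python3 -m inch '0 -0.22 0 0 0 -0.11; 0 0 -0.35 0 0 -0.005; 0 0 -0.35 0 0 0; 0 0 -0.35 0 0 0; 0 0 -0.3 0 0 0; 0 0 -0.15 0 0 0; 0 0 -0.06 0 0 0; 0 0 -0.02 0 0 0; 0 0 0 0 0 0; 0 0 0 0 0 0; 0 0 0 0 0 0' -0.3; python3 -m inch '0 0 -0.02 0 0 0; 0 0 0 0 0 0; 0 0 0 0 0 0; 0 0 0 0 0 0; 0 0 0 0 0 0; 0 0 0 0 0 0; 0 0 0 0 0 0' 1 20
```

```text
time_s: 43.58
position: [0.5852, 0.1823, 0.0176]
orientation: [3.14, -0.001, 1.298]
wrist_force: [0.4, -0.7, -0.4]
width: 0.0571
grasp_force: 0.0
time_s: 44.45
position: [0.5848, 0.1821, 0.0138]
orientation: [-3.142, 0.0, 1.298]
wrist_force: [-0.3, -0.9, -0.4]
width: 0.0276
grasp_force: 20.0
```

```bash
python3 -m inch '0 0 0.2 0 0 0; 0 0 0.35 0 0 0; 0 -0.1 0.35 0 0 0; -0.1 -0.25 0.2 0 0 0.03; -0.1 -0.35 0 0 0 0.03; -0.1 -0.35 0 0 0 0.03; -0.1 -0.35 0 0 0 0.025; -0.1 -0.35 0 0 0 0; -0.1 -0.35 0 0 0 0; -0.1 -0.35 0 0 0 0; -0.07 -0.35 0 0 0 0; 0 -0.35 0 0 0 0'; python3 -m inch '0 -0.11 0 0 0 0; 0 0 0 0 0 0; 0 0 0 0 0 0';python3 look.py w12 pan=.062
```

```text
time_s: 45.95
position: [0.4686, -0.2922, 0.1794]
orientation: [3.14, 0.001, 1.478]
wrist_force: [0.1, -0.7, -0.3]
width: 0.0278
grasp_force: 20.0
time_s: 46.32
position: [0.4696, -0.3055, 0.1788]
orientation: [3.142, -0.001, 1.48]
wrist_force: [0.6, 0.5, 0.3]
width: 0.0274
grasp_force: 20.0
pan [(np.float64(0.91), array([146., 289.]), array([ 0.5059, -0.2703])), (np.float64(0.63), array([187.,  14.]), array([ 0.2282, -0.2853]))]
```

View pics/w12.png

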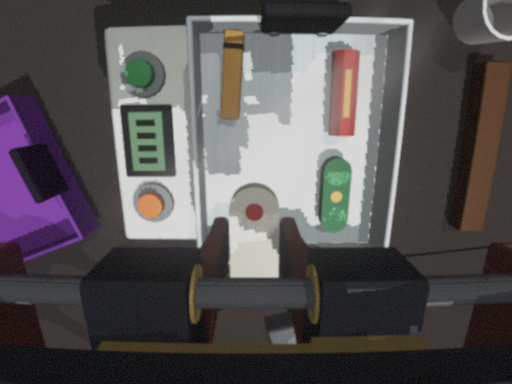

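The octagon, oval and square lie in the pan, and the arched stick is held above its free slot.

```bash
python3 -m inch '0 0 -0.25 0 0 0; 0 0 -0.2 0 0 0; 0 0 -0.1 0 0 0; 0 0 -0.06 0 0 0; 0 0 -0.02 0 0 0; 0 0 -0.01 0 0 0; 0 0 0 0 0 0; 0 0 0 0 0 0; 0 0 0 0 0 0'
```

```text
time_s: 47.55
position: [0.4693, -0.307, 0.0831]
orientation: [3.141, 0.0, 1.478]
wrist_force: [0.8, 0.3, -0.7]
width: 0.0276
grasp_force: 20.0
```

```bash
python3 -m inch '0 0 0 0 0 0; 0 0 0 0 0 0; 0 0 0 0 0 0; 0 0 0 0 0 0; 0 0 0.2 0 0 0; 0 0 0.35 0 0 0; 0 0 0.35 0 0 0; 0 0 0.1 0 0 0' 0 20; python3 look.py w13 print_key_top pan=.062; python3 -m inch '0 0 0 0 0 0.11; -0.1 0 0 0 0 0.11; -0.1 0 0 0 0 0.11; -0.1 -0.01 0 0 0 0.11; -0.1 -0.01 0 0 0 0.11; -0.1 -0.01 0 0 0 0.11; -0.1 -0.01 0 0 0 0.11; -0.095 -0.02 0 0 0 0.11; 0 0 0 0 0 0.11; 0 0 -0.3 0 0 0; 0 0 0 0 0 0' 1 40
```

```text
time_s: 48.55
position: [0.4702, -0.3076, 0.2374]
orientation: [3.136, 0.004, 1.478]
wrist_force: [0.9, -0.9, 0.1]
width: 0.0442
grasp_force: 0.0
print_key_top [(np.float64(0.76), array([190., 165.]), array([ 0.3662, -0.3187]))]
pan [(np.float64(0.93), array([174.,  42.]), array([ 0.2212, -0.2855])), (np.float64(0.66), array([139., 283.]), array([ 0.5068, -0.2727]))]
time_s: 50.08
position: [0.363, -0.3139, 0.1813]
orientation: [3.134, -0.009, 3.033]
wrist_force: [-0.3, 0.2, 0.3]
width: 0.0007
grasp_force: 0.0
```

View pics/w13.png

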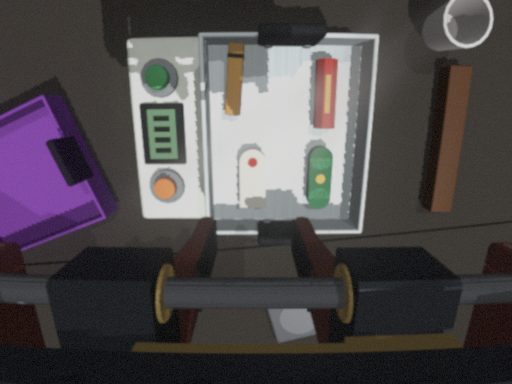

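All four sticks lie in the pan (octagon, square, oval, arched). Now the print key.

```bash
python3 -m inch '0.01 -0.015 -0.3 0 0 0; 0 0 -0.28 0 0 0; 0 0 0 0 0 0; 0 0 0 0 0 0; 0 0 0 0 0 0'
```

```text
time_s: 50.7
position: [0.3674, -0.319, 0.1035]
orientation: [-3.139, 0.003, 3.033]
wrist_force: [-0.9, 1.1, -0.4]
width: 0.0006
grasp_force: 0.0
```

```bash
python3 -m inch '-0.01 0.013 -0.18 0 0 0; 0 0 -0.04 0 0 0; 0 0 0 0 0 0; 0 0 0 0 0 0; 0 0 0 0 0 0'
```

```text
time_s: 51.32
position: [0.3654, -0.3166, 0.0687]
orientation: [-3.141, 0.001, 3.033]
wrist_force: [-1.0, -0.9, 0.1]
width: 0.0005
grasp_force: 0.0
```

```bash
python3 -m inch '0 0 -0.03 0 0 0; 0 0 -0.02 0 0 0; 0 0 -0.025 0 0 0; 0 0 0 0 0 0; 0 0 0 0 0 0; 0 0 0 0 0 0'
```

```text
time_s: 52.08
position: [0.3654, -0.3166, 0.0582]
orientation: [-3.14, 0.002, 3.033]
wrist_force: [-1.3, 0.7, 10.0]
width: 0.0006
grasp_force: 5.0
```

Fully pressed (same signature as the zero key). Retreat and check.

```bash
python3 -m inch '0 0 0.1 0 0 0; 0 0 0.35 0 0 0; 0 0 0.35 0 0 0; 0 0 0.35 0 0 0; 0 0 0.2 0 0 0; 0.2 0.2 0 0 0 0; 0.2 0.3 0 0 0 0; 0 0 0 0 0 0; 0 0 0 0 0 0; 0 0 0 0 0 0'; python3 look.py w14 pan=.062 pan_ear_a=.14; python3 -c "
import cv2;cv2.imwrite('pics/w14c.png',cv2.imread('pics/w14.png'))"
```

```text
time_s: 53.32
position: [0.4243, -0.2421, 0.2589]
orientation: [-3.141, -0.001, 3.032]
wrist_force: [-0.5, -0.0, -0.7]
width: 0.0004
grasp_force: 0.0
pan [(np.float64(0.84), array([234., 241.]), array([ 0.5066, -0.2678])), (np.float64(0.69), array([351., 415.]), array([ 0.7284, -0.0292]))]
pan_ear_a [(np.float64(0.91), array([ 19., 206.]), array([ 0.2727, -0.2668])), (np.float64(0.66), array([266., 152.]), array([ 0.5002, -0.3595]))]
```

View pics/w14.png

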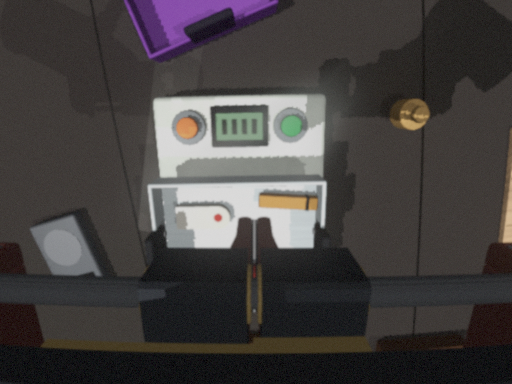

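Both keys are up, the pan is in place and the gripper is clear, so I'm handing in.

```bash
python3 -c "
from bench import arm
print(arm.hand_in())"
```

```text
the job is handed in; nothing more can be done
None
```

I seated the pan on the pegs, pressed the green zero key with the pan empty, lowered all four ink sticks present (octagon, oval, square, arched) into it, pressed the orange print key, and handed the job in at about 53 s; `hand_in` returned no verdict, and the key presses are inferred from fingertip height and force.

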